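# Load a wood blank under a sprung hold-down flap

### The job

Press the red paddle of the sanding jig down with one fingertip to hold the spring-closed blue flap up, and meanwhile, with the other fingertip, push the green-ended wood blank along its lane under the flap until it is fully home against the end stop. Then draw back and let the paddle up so that the flap springs down and clamps the blank. Only push the blank, never pick it up, and leave everything else on the bench where it is.

Things in the scene. Friction and masses are not known exactly. Their poses are not given: they have to be found in the camera images.
- jig: Fixed plywood sanding jig; bed 262 x 142 mm, its top 12 mm above the bench. Origin on the bench, straight under the hinge rod at the flap's front edge; x runs along the rod, the way the blank is pushed; z up. Bed spans x -191..71, y -64..78 mm. The blank's lane is y -52..-8 mm (centre -30), between two guides whose tops are 20 mm above the bench.
- rod_front (a point): Point on the axis of the steel hinge rod (10 mm thick) at the flap's front edge, 42.5 mm above the bench, fixed to the jig: its x = 0, y = 0. The rod runs along the jig's x from -190 to 60 mm on three 10 mm posts at x = -184, -7 and 57 mm, tops 48 mm above the bench.
- stop_face (a point): Middle of the face of the dark wood end stop that closes the lane: x = 52, y = -30 mm in the jig's frame, 22 mm above the bench. The stop is rigid, its top 32 mm above the bench.
- flap (a joint): Angle (rad) of the see-saw of blue flap and red paddle about the rod. 0 = sprung shut, no blank: flap droops 0.35 rad, blocking the lane. 0.35 = flap level, flat on a blank. Above 0.45 the blank passes under. 1.15 = end of travel. A spring closes it always: 0.16 N m at 0, 0.36 at 1.0 (4 to 9 N of press on the paddle 40 mm from the rod).
- flap_edge (a point): Middle of the yellow outer edge of the blue steel flap (5 mm thick), 57 mm out from the rod; moves with it. The flap covers x 0..50 mm of the jig and reaches from 5 to 57 mm out from the rod on the lane side (-y).
- paddle_mid (a point): Point on top of the red press paddle, midway along it, 40 mm out from the rod; moves with it. Paddle: black ribs, 4 mm thick, on the jig's +y side, away from the lane; spans x -178..-14 mm of the jig (a fingertip can slide along it), 4 to 60 mm out from the rod. Slopes up from the rod by 0.65 - q rad at joint value q; pressed 40 mm out to 28 mm above the bench, q is about 1.0.
- seat (a point): Point on the bed (12 mm above the bench) where the middle of the blank's underside must lie when it is home against the end stop: x = 7, y = -30 mm in the jig's frame. Axes as the jig's.
- blank: Light wood blank with green waxed ends, 90 x 40 x 28 mm, about 70 g, loose in the lane with its length along it, in front of the flap. Origin at the centre of its underside, x along its length. Its front end starts 8 to 43 mm short of the flap. When home it still sticks out 38 mm from under the flap, so no finger need go under.
- figurine: Dark turned wood figurine, 44 mm across, 88 mm tall, standing on the bench beside the jig. Origin under its centre. Leave alone.
- sandblock: Cork sanding block with blue face, 70 x 45 x 32 mm, beside the jig. Origin under its centre. Leave alone.
- offcut: Dark wood offcut, 50 x 35 x 22 mm, beyond the jig's end stop. Origin under its centre. Leave alone.
- mug: Yellow mug, 76 mm across, 85 mm tall. Origin under its centre. Leave alone.
- glue: White glue bottle, 52 mm across, 130 mm tall. Origin under its centre. Leave alone.
- jar: Amber glass jar, 60 mm across, 80 mm tall. Origin under its centre. Leave alone.
- chisel: Carving tool with a red handle and a straight steel shank, lying on the bench. Leave alone.
Not all that is in view belongs to the job. Leave any black, pink or purple look-alike of the blank alone.

How it is judged:
By the outcome, as a careful person would: the job done as asked, in the order asked, and still so for the second after the job is handed in, with the robot touching nothing.
It also fails if it takes over 38 s, if anything falls off the work surface, if the arm or the gripper's body presses on something with over 40 N, if the wrist force passes 120 N, or if a joint passes its speed limit or range.

### The arm

A 6-joint arm with a two-finger parallel gripper is mounted at the origin on the work surface. World frame = base frame: x ahead of the robot, y to its left, z up, the work surface at z = 0. Lengths are in m, angles in rad, forces in N, time in s.
With the tool pointing down it reaches from about 0.35 to 0.775 m from the base axis. Payload 5.5 kg.
Tool frame: the origin (TCP) lies between the finger pads; the fingertips stand 8 mm ahead of it and the grasp point (between the pads) lies 11 mm behind it; z points along the fingers, y is the line along which they close (so a half turn about z gives the same grasp; the last joint's range is limited). The gripper opens to 85 mm and grips with 20 to 120 N. Pads are 22 mm wide; open, the fingers measure 114 mm over their backs; the gripper's body (76 mm by 85 mm) begins 54 mm behind the grasp point. The pads swing forward as they close: fully open they stand 13 mm farther back than shut.
Start: joints at [1.043, 0.313, 0.046, 1.304, 0, 1.431], TCP at [0.217, 0.532, 0.239] pointing down, gripper open.
Joint ranges: [-2.76, 2.76], [-0.86, 1.69], [-1.03, 1.26], [-2.2, 2.34], [-1.47, 1.5], [-3.14, 3.14]. Speed limits (rad/s): [2.57, 2.57, 3.14, 3.14, 3.14, 3.14].

### API

Orientations are given as a unit quaternion [w, x, y, z].
In Python, from workcell import status, vision, job gives the robot as it stands. The module is installed in compiled form; this text tells all that it offers.
- The arm moves only by the tool apply_moves, never from a script. Its argument "moves" is one flat list of numbers, 6 for each row, row after row: the shift along the world's x, y, z in units of 25 mm (1.0 is 25 mm), then the turn, a rotation vector about the world's x, y, z in rad. In form: [x, y, z, rx, ry, rz, x, y, z, rx, ry, rz, ...]. A call has 1 to 20 rows; each row is the pose to reach, as a shift and turn from the pose commanded when the call began; what a row does not reach only later rows make up. A row lasts 1/12 s, in which the tool goes at most 41.7 mm and 7.16 degrees, less where a joint would pass 70% of its speed; a pose out of reach is approached as far as the arm can. A call with a gripper value outside its range is refused whole. "claw" is the opening in per cent of the stroke, from 0 (shut) to 100 (fully open), set as the call begins (left out, the last holds). The fingers move at their own pace and stop on an object; "newtons" is the grip in N (left out, the last holds). Time passes only in rows, so rows that repeat a pose let the fingers close. It gives the time, the measured TCP pose, the force, the opening and the grip force at its end, in the units of the state.
- status.get_state(): the state, without advancing time (a new reading comes with each control period).
- vision.read_camera(name): name is "scene" or "top" or "wrist"; returns a dict with "image" (420x560x3 uint8, blue, green, red), "camera_matrix" (3x3 intrinsics, pixels), "camera_from_world" (4x4, takes a point from world to camera coordinates). Camera axes: x right, y down, z forward; pixel columns grow to the right and rows downward; lengths in m; the calibration is good to about 2 mm. The wrist camera is an equidistant fisheye: a pixel r from the principal point sees the ray r / f radians off the axis. A picture is of the moment at which its call begins. There is no depth.
- job.hand_in(): hands the job in; it is judged then, once.
The state is a dict: "clock": time; "joint_pos": joint angles; "qvel": joint speeds; "tau": joint torques, N m; "tcp_pos": TCP position; "orientation": TCP orientation; "wrist_force": force on the tool from outside, world axes, zero at the start; "ft_torque": the same for the moment, N m; "finger_gap": finger opening in m; "grip_force": force on a finger pad.
Only numpy, scipy, OpenCV 4.12 (cv2) and the standard library are available. Lean on these libraries where they do the work, as an engineer would, in place of code of your own. Each camera call takes 0.05 s, during which the arm holds its last target. There are 200 camera calls.

## Working session

There is one attempt and no reset: what is moved stays moved. The work goes in short steps, Python scripts to look and compute and a tool call to move; the robot and the scene stay as the last step left them, time stands still between calls to the robot, and variables do not carry over. Pictures are saved under pics/ and viewed, at most 10 in all, crops included, and the job is handed in when it is done.

Besides the shell and the picture viewer there is one more tool, called in YAML: its name, and indented under it one key for each argument. apply_moves: Moves the arm, as the interface text tells. Its arguments: {"type":"object","properties":{"moves":{"type":"array","items":{"type":"number"}},"claw":{"type":"number"},"newtons":{"type":"number"}},"required":["moves"]}

```bash
mkdir -p pics
python3 - <<'E'
from workcell import status, vision
import cv2,numpy as np
s=status.get_state();print({k:np.round(v,3) for k,v in s.items()})
for n in("scene","top"):
    d=vision.read_camera(n);cv2.imwrite(f"pics/{n}0.png",d["image"]);np.savez(f"{n}.npz",K=d["camera_matrix"],T=d["camera_from_world"],im=d["image"])
    print(n,d["camera_matrix"],np.round(d["camera_from_world"],4))
E
```

```text
{'clock': np.float64(0.0), 'joint_pos': array([ 1.043,  0.314,  0.045,  1.304, -0.   ,  1.431]), 'qvel': array([ 0.   , -0.003, -0.001, -0.001,  0.   , -0.   ]), 'tau': array([-0.0000e+00, -4.8063e+01,  2.9853e+01,  1.9000e-02,  0.0000e+00,
       -0.0000e+00]), 'tcp_pos': array([0.217, 0.532, 0.238]), 'orientation': array([-0.   ,  0.193,  0.981, -0.001]), 'wrist_force': array([ 0.285, -0.113, -0.54 ]), 'ft_torque': array([-0.022,  0.006,  0.056]), 'grip_force': np.float64(0.0), 'finger_gap': np.float64(0.086)}
scene [[521.70812624   0.         275.77263327]
 [  0.         521.70812624 210.67111921]
 [  0.           0.           1.        ]] [[-0.5485  0.8361  0.0048  0.3118]
 [ 0.5163  0.3433 -0.7846 -0.2315]
 [-0.6577 -0.4279 -0.62    1.7071]
 [ 0.      0.      0.      1.    ]]
top [[458.88875839   0.         280.8231394 ]
 [  0.         458.88875839 214.74149851]
 [  0.           0.           1.        ]] [[-0.0084 -0.9998 -0.0189  0.0154]
 [-0.9982  0.0095 -0.06    0.5416]
 [ 0.0602  0.0183 -0.998   1.5661]
 [ 0.      0.      0.      1.    ]]
```

View pics/top0.png

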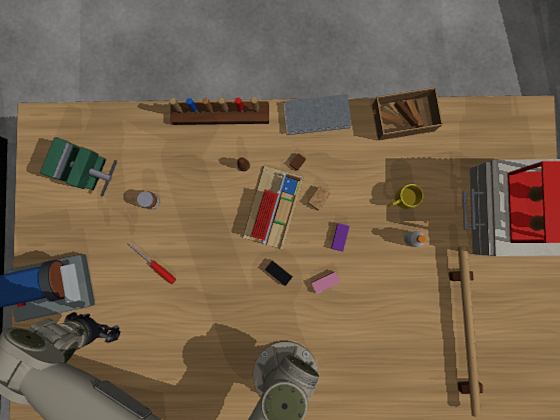

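View pics/scene0.png

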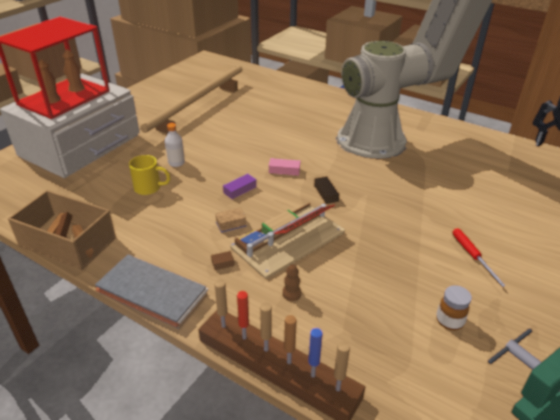

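The top view shows the jig near pixel (272,207), with the flap at its far end (290,186), the red paddle on the left and the lane on the right. The figurine is at (243,163), the cork block at (318,197) and the offcut at (297,161). I'll enlarge crops of both views.

Run:
```python
import cv2,numpy as np
t=np.load("top.npz")["im"];s=np.load("scene.npz")["im"]
cv2.imwrite("pics/topc.png",cv2.resize(t[150:255,225:345],None,fx=5.7,fy=5.7,interpolation=cv2.INTER_CUBIC))
cv2.imwrite("pics/scenec.png",cv2.resize(s[190:300,205:365],None,fx=5,fy=5,interpolation=cv2.INTER_CUBIC))
```

```text
(no output)
```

View pics/topc.png

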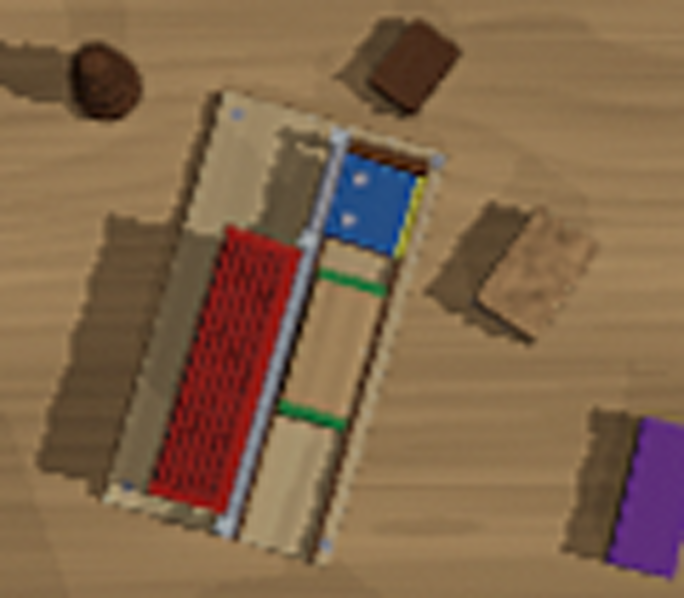

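View pics/scenec.png

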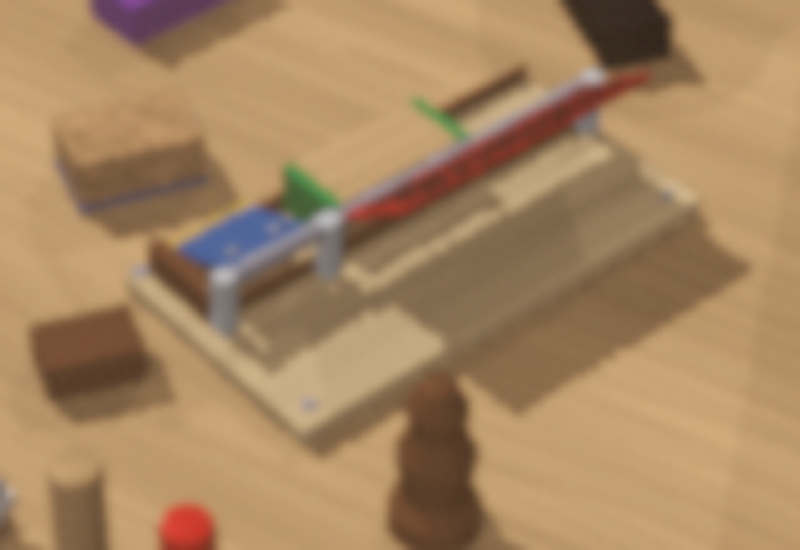

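Top crop: the bed corners are at (222,92), (441,155), (104,500) and (322,562), and the post tops at (228,530), (307,240) and (340,135). The blank's rear green strip runs (280,405)–(345,425) and its front strip (320,273)–(385,290). The scene crop has post tops at (225,272), (330,218) and (593,77), and bed corners at (310,437), (697,205) and (133,278).

```bash
cat > geo.py <<'E'
import numpy as np
from scipy.optimize import least_squares
C={n:(np.load(n+".npz")["K"],np.load(n+".npz")["T"]) for n in("top","scene")}
OFF={"top":(225,150,5.7),"scene":(205,190,5)}
def full(n,p):
    x,y,f=OFF[n];return (np.array(p,float)+.5)/f-.5+[x,y]
def proj(n,P):
    K,T=C[n];q=np.atleast_2d(P)@T[:3,:3].T+T[:3,3];q=q@K.T;return q[:,:2]/q[:,2:]
def ray(n,px,z):
    K,T=C[n];R=T[:3,:3];o=-R.T@T[:3,3];d=R.T@np.linalg.solve(K,[*px,1]);return o+d*(z-o[2])/d[2]
def j2w(P,q):
    P=np.atleast_2d(P).astype(float);c,s=np.cos(q[2]),np.sin(q[2]);return np.c_[P[:,0]*c-P[:,1]*s+q[0],P[:,0]*s+P[:,1]*c+q[1],P[:,2]]
def w2j(P,q):
    c,s=np.cos(q[2]),np.sin(q[2]);d=P[:2]-q[:2];return np.array([d[0]*c+d[1]*s,-d[0]*s+d[1]*c,P[2]])
E
python3 - <<'E'
from geo import *
T={(71,78,12):(222,92),(71,-64,12):(441,155),(-191,78,12):(104,500),(-191,-64,12):(322,562),(-184,0,48):(228,530),(-7,0,48):(307,240),(57,0,48):(340,135)}
S={(57,0,48):(225,272),(-7,0,48):(330,218),(-184,0,48):(593,77),(71,78,12):(310,437),(-191,78,12):(697,205),(71,-64,12):(133,278)}
def res(q,sel=("top","scene")):
    r=[]
    for n,D in(("top",T),("scene",S)):
        if n in sel:r.append(proj(n,j2w(np.array(list(D))/1000,q))-np.array([full(n,p) for p in D.values()]))
    return np.vstack(r).ravel()
for sel in(("top","scene"),("top",),("scene",)):
    f=least_squares(res,[.55,0,-.2],args=(sel,));print(sel,f.x,np.abs(f.fun).max());print(np.round(f.fun.reshape(-1,2),1).tolist())
    if len(sel)==2:q=f.x;np.save("q.npy",q)
for p in[(280,405),(345,425),(280,412),(320,273),(385,290),(320,268)]:print(p,np.round(w2j(ray("top",full("top",p),.040),q)*1000,1))
for nm,p,z in[("figurine",(395+40,375),.088)]:print(nm,ray("scene",full("scene",p),z),w2j(ray("scene",full("scene",p),z),q))
print("fig base top",ray("top",full("top",(100,95)),.03),"cork",[w2j(ray("top",full("top",p),.032),q) for p in((480,298),(530,340),(598,240),(540,210))])
K,TT=C["top"];print("cam",-TT[:3,:3].T@TT[:3,3])
E
```

```text
('top', 'scene') [ 0.62455759  0.0151988  -0.28876601] 1.5518946907470763
[[-0.1, -0.4], [0.7, -0.3], [-0.5, 0.4], [0.7, 1.0], [-0.6, -0.5], [0.1, 0.1], [-0.5, 0.5], [0.2, 1.1], [0.0, 0.5], [-0.1, 0.1], [-0.4, -0.2], [1.5, -1.1], [-1.6, -0.2]]
('top',) [ 0.62493609  0.01513037 -0.28777914] 0.8540848003055146
[[-0.1, -0.5], [0.7, -0.5], [-0.5, 0.4], [0.8, 0.9], [-0.6, -0.6], [0.1, -0.0], [-0.5, 0.4]]
('scene',) [ 0.62417581  0.01514826 -0.28999989] 1.6163475647406926
[[0.2, 0.9], [0.1, 0.4], [-0.0, 0.0], [-0.3, -0.3], [1.6, -1.2], [-1.5, -0.3]]
(280, 405) [-105.3  -11.2   40. ]
(345, 425) [-106.1  -51.7   40. ]
(280, 412) [-109.3  -12.3   40. ]
(320, 273) [-22.9 -12.2  40. ]
(385, 290) [-22.  -52.4  40. ]
(320, 268) [-20.  -11.4  40. ]
figurine [0.71590126 0.13699599 0.088     ] [0.05287755 0.1427662  0.088     ]
fig base top [0.7095264  0.14229426 0.03      ] cork [array([-0.01026922, -0.10826424,  0.032     ]), array([-0.02631181, -0.14390269,  0.032     ]), array([ 0.04275358, -0.16669217,  0.032     ]), array([ 0.05062785, -0.12837669,  0.032     ])]
cam [ 0.44640791 -0.01841003  1.59581628]
```

```bash
cat > need.py <<'E'
import sys;from geo import *
from workcell import status
from scipy.spatial.transform import Rotation as R
q=np.load("q.npy");s=status.get_state();o=s["orientation"]
ty=R.from_quat(np.r_[o[1:],o[0]]).as_matrix()
a=np.arctan2(ty[1,1],ty[0,1]);print("t",s["clock"],"tcp jig mm",np.round(w2j(np.array(s["tcp_pos"]),q)*1000,1),"tool z",ty[:,2].round(3),"yaw turn",round(q[2]+np.pi/2-a,4),"gap",s["finger_gap"])
F=np.array(s["wrist_force"]);c,sn=np.cos(q[2]),np.sin(q[2]);print("force jig",np.round([F[0]*c+F[1]*sn,-F[0]*sn+F[1]*c,F[2]],2))
if len(sys.argv)>3:
    t=j2w([float(v)/1000 for v in sys.argv[1:4]],q)[0];print("shift units",np.round((t-s["tcp_pos"])/.025,3))
print("unit jig x in world per mm /25:",np.round([c/25,sn/25],5))
E
python3 need.py -135 5.75 140
```

```text
t 0.1 tcp jig mm [-537.6  379.3  238.5] tool z [-0.001 -0.001 -1.   ] yaw turn 0.099 gap 0.08556377425980391
force jig [-0.07  0.4   0.44]
shift units [ 11.183 -18.91   -3.94 ]
unit jig x in world per mm /25: [ 0.03834 -0.01139]
```

apply_moves:
  moves: [0.3,-0.5,0,0,0,0.01,0.9,-1.5,0,0,0,0.02,1.7,-2.9,0,0,0,0.03,2.5,-4.3,0,0,0,0.04,3.4,-5.7,0,0,0,0.05,4.2,-7.1,0,0,0,0.06,5.0,-8.5,0,0,0,0.07,5.9,-9.9,0,0,0,0.08,6.7,-11.3,0,0,0,0.09,7.5,-12.7,0,0,0,0.1,8.4,-14.1,0,0,0,0.1,9.2,-15.5,0,0,0,0.1,10.0,-16.9,-0.5,0,0,0.1,10.7,-18.0,-1,0,0,0.1,11.0,-18.6,-1.7,0,0,0.1,11.18,-18.9,-2.4,0,0,0.1,11.18,-18.91,-2.9,0,0,0.1,11.18,-18.91,-3,0,0,0.1,11.18,-18.91,-3,0,0,0.1,11.18,-18.91,-3,0,0,0.1]
  claw: 70
  newtons: 40

```text
clock: 1.77
tcp_pos: [0.4969, 0.0599, 0.1647]
orientation: [-0.0, 0.143, 0.99, 0.0]
wrist_force: [-0.1, -0.0, -0.5]
finger_gap: 0.0596
grip_force: 0.0
```

```bash
python3 need.py -135 5.75 90
python3 - <<'E'
from workcell import vision
import cv2,numpy as np
t=vision.read_camera("top")["image"];w=vision.read_camera("wrist");np.savez("wrist.npz",K=w["camera_matrix"],T=w["camera_from_world"],im=w["image"])
print(w["camera_matrix"])
a=cv2.resize(t[150:255,225:345],(480,420),interpolation=cv2.INTER_CUBIC)
cv2.imwrite("pics/w1.png",w["image"]);cv2.imwrite("pics/t1.png",a)
E
```

```text
t 1.7667 tcp jig mm [-135.1    6.4  164.7] tool z [-0.  0. -1.] yaw turn -0.0014 gap 0.0596161674723587
force jig [-0.11 -0.05 -0.48]
shift units [-0.003 -0.028 -2.987]
unit jig x in world per mm /25: [ 0.03834 -0.01139]
[[325.1922621    0.         281.69977382]
 [  0.         325.1922621  210.40085121]
 [  0.           0.           1.        ]]
```

View pics/w1.png

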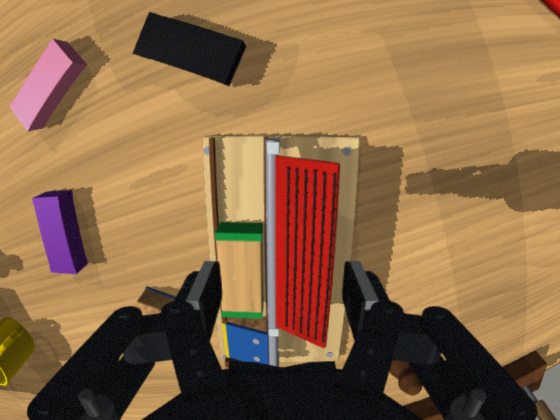

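The wrist view has the paddle on the right, the lane on the left, and the fingers straddling both. The blank's rear green face spans rows ~223 (bottom) to 239 (top), and the bed's rear corners are near (204,137) and (358,138). I'll cross-check the jig pose and the blank from these.

Run:
```python
from geo import *
import cv2
d=np.load("wrist.npz");K,T=d["K"],d["T"];q=np.load("q.npy")
def wray(px,z):
    v=(np.array(px)-K[:2,2])/K[0,0];r=np.hypot(*v);dc=np.r_[v/r*np.sin(r),np.cos(r)];R=T[:3,:3];o=-R.T@T[:3,3];g=R.T@dc;return w2j(o+g*(z-o[2])/g[2],q)*1000
for n,p,z in[("corner -191,-64",(204,137),.012),("corner -191,78",(358,138),.012),("rod post -184",(272,147),.048),("mid post -7",(273,332),.048),("blank rear top L",(216,239),.04),("blank rear top R",(263,240),.04),("rear bottom",(240,223),.012),("front top",(240,317),.04),("paddle near-outer(-178)",(340,163),.075)]:print(n,np.round(wray(p,z),1))
cv2.imwrite("pics/w1c.png",cv2.resize(d["im"][125:345,190:380],None,fx=2.7,fy=2.7,interpolation=cv2.INTER_CUBIC))
```

```text
corner -191,-64 [-189.4  -63.    12. ]
corner -191,78 [-188.7   75.    12. ]
rod post -184 [-183.7   -0.9   48. ]
mid post -7 [-7.  -1.4 48. ]
blank rear top L [-102.9  -50.8   40. ]
blank rear top R [-102.4   -9.4   40. ]
rear bottom [-107.7  -32.6   12. ]
front top [-19. -34.  40.]
paddle near-outer(-178) [-176.1   47.7   75. ]
```

The jig pose agrees to about 2 mm and the blank's rear is near x = -107. I'll descend to just above the paddle, then approach slowly.

apply_moves:
  moves: [0,0,-0.5,0,0,0,0,0,-1.2,0,0,0,0,0,-1.9,0,0,0,0,0,-2.4,0,0,0,0,0,-2.7,0,0,0,0,0,-2.8,0,0,0,0,0,-2.8,0,0,0]

```text
clock: 2.45
tcp_pos: [0.497, 0.0598, 0.0945]
orientation: [0.0, 0.143, 0.99, 0.0]
wrist_force: [0.4, -0.6, 0.4]
finger_gap: 0.0601
grip_force: 0.0
```

apply_moves:
  moves: [0,0,-0.1,0,0,0,0,0,-0.2,0,0,0,0,0,-0.3,0,0,0,0,0,-0.4,0,0,0,0,0,-0.4,0,0,0]

```text
clock: 2.87
tcp_pos: [0.4968, 0.0596, 0.084]
orientation: [-0.0, 0.143, 0.99, 0.0]
wrist_force: [-0.0, 0.3, 0.2]
finger_gap: 0.0597
grip_force: 0.0
```

apply_moves:
  moves: [0,0,-0.1,0,0,0,0,0,-0.2,0,0,0,0,0,-0.3,0,0,0,0,0,-0.4,0,0,0,0,0,-0.4,0,0,0]

```text
clock: 3.28
tcp_pos: [0.4975, 0.0596, 0.0743]
orientation: [0.0, 0.143, 0.99, 0.0]
wrist_force: [0.1, 0.3, 4.4]
finger_gap: 0.0597
grip_force: 1.6
```

apply_moves:
  moves: [0,0,-0.2,0,0,0,0,0,-0.4,0,0,0,0,0,-0.6,0,0,0,0,0,-0.8,0,0,0,0,0,-1.0,0,0,0,0,0,-1.2,0,0,0,0,0,-1.3,0,0,0,0,0,-1.3,0,0,0]

```text
clock: 3.95
tcp_pos: [0.4982, 0.0606, 0.0422]
orientation: [0.001, 0.143, 0.99, 0.001]
wrist_force: [0.9, 3.4, 8.2]
finger_gap: 0.0596
grip_force: 3.8
```

```bash
python3 need.py
python3 - <<'E'
from workcell import vision
import cv2,numpy as np
s=vision.read_camera("scene")["image"];w=vision.read_camera("wrist")["image"]
a=cv2.resize(s[190:290,205:365],(800,500),interpolation=cv2.INTER_CUBIC)
cv2.imwrite("pics/s2.png",a)
E
```

```text
t 3.95 tcp jig mm [-134.     7.5   42.2] tool z [ 0.003  0.003 -1.   ] yaw turn -0.0016 gap 0.05960739971220243
force jig [-0.13  3.5   8.17]
unit jig x in world per mm /25: [ 0.03834 -0.01139]
```

View pics/s2.png

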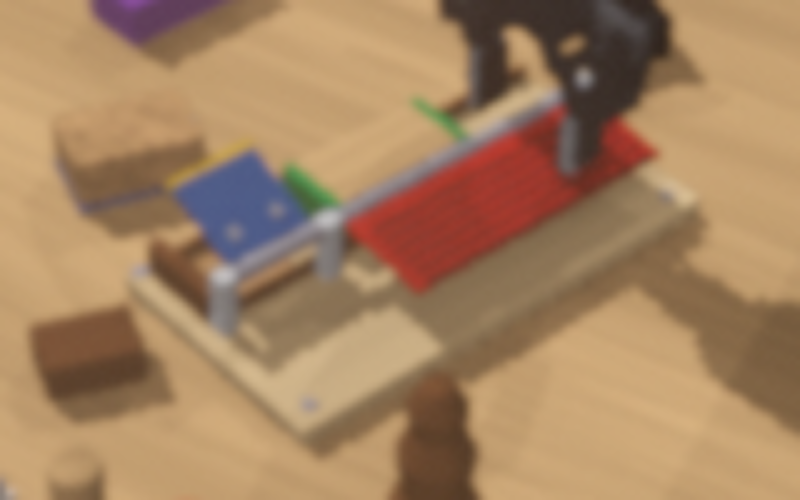

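The scene crop shows the flap raised, with yellow edge corners at (168,188) and (250,143). The paddle's outer corners are at (420,292) and (655,153), and the paddle finger's tip is at about (572,172). I'll solve for q.

Run:
```python
from geo import *
q=np.load("q.npy")
def cost(v):
    a=v[0];P=[(50,-57*np.cos(a-.35),42.5+57*np.sin(a-.35)),(0,-57*np.cos(a-.35),42.5+57*np.sin(a-.35)),(-14,60*np.cos(.65-a),42.5+60*np.sin(.65-a)),(-178,60*np.cos(.65-a),42.5+60*np.sin(.65-a))]
    return (proj("scene",j2w(np.array(P)/1000,q))-[full("scene",p) for p in[(168,188),(250,143),(420,292),(655,153)]]).ravel()
f=least_squares(cost,[.8]);a=f.x[0];print("q",a,f.fun.round(1))
for y in(30,35,40,45,50):print(y,full("scene",(572,172)),proj("scene",j2w(np.array([[-145,y,42.5+y*np.tan(.65-a)+2]])/1000,q)),"z",42.5+y*np.tan(.65-a)+2)
```

```text
q 0.747513193920757 [0.2 0.2 0.1 0.8 0.4 0.7 2.  0.4]
30 [319. 224.] [[320.13798793 218.67323337]] z 41.56529642143261
35 [319. 224.] [[321.50536333 219.78436001]] z 41.07617915833805
40 [319. 224.] [[322.87832244 220.90002396]] z 40.58706189524349
45 [319. 224.] [[324.25689954 222.02025308]] z 40.097944632148916
50 [319. 224.] [[325.64112918 223.14507544]] z 39.60882736905435
```

apply_moves:
  moves: [0,0,-0.1,0,0,0,0,0,-0.2,0,0,0,0,0,-0.3,0,0,0,0,0,-0.42,0,0,0,0,0,-0.42,0,0,0,0,0,-0.42,0,0,0]

```text
clock: 4.55
tcp_pos: [0.4979, 0.0593, 0.0322]
orientation: [0.001, 0.143, 0.99, -0.0]
wrist_force: [-1.2, -0.4, 9.9]
finger_gap: 0.0602
grip_force: 4.3
```

```bash
python3 need.py
```

```text
t 4.55 tcp jig mm [-134.     6.2   32.2] tool z [ 0.002 -0.    -1.   ] yaw turn -0.0008 gap 0.06016926391919914
force jig [-0.98 -0.75  9.85]
unit jig x in world per mm /25: [ 0.03834 -0.01139]
```

apply_moves:
  moves: [0.12,-0.035,0,0,0,0,0.27,-0.08,0,0,0,0,0.4,-0.12,0,0,0,0,0.54,-0.16,0,0,0,0,0.67,-0.2,0,0,0,0,0.8,-0.24,0,0,0,0,0.94,-0.28,0,0,0,0,1.07,-0.32,0,0,0,0,1.21,-0.36,0,0,0,0,1.34,-0.4,0,0,0,0,1.48,-0.44,0,0,0,0,1.61,-0.48,0,0,0,0,1.74,-0.52,0,0,0,0,1.88,-0.56,0,0,0,0,2.02,-0.6,0,0,0,0,2.15,-0.64,0,0,0,0,2.25,-0.67,0,0,0,0,2.3,-0.684,0,0,0,0,2.3,-0.684,0,0,0,0]

```text
clock: 6.13
tcp_pos: [0.5528, 0.044, 0.0312]
orientation: [-0.002, 0.143, 0.99, 0.001]
wrist_force: [-5.4, 4.4, 7.4]
finger_gap: 0.0598
grip_force: 4.3
```

```bash
python3 need.py
python3 - <<'E'
from workcell import vision
import cv2,numpy as np
s=vision.read_camera("scene")["image"]
cv2.imwrite("pics/s3.png",cv2.resize(s[190:290,205:365],(800,500),interpolation=cv2.INTER_CUBIC))
E
```

```text
t 6.1333 tcp jig mm [-77.    7.2  31.2] tool z [-0.003  0.003 -1.   ] yaw turn -0.0024 gap 0.059790733076763025
force jig [-6.46  2.62  7.41]
unit jig x in world per mm /25: [ 0.03834 -0.01139]
```

View pics/s3.png

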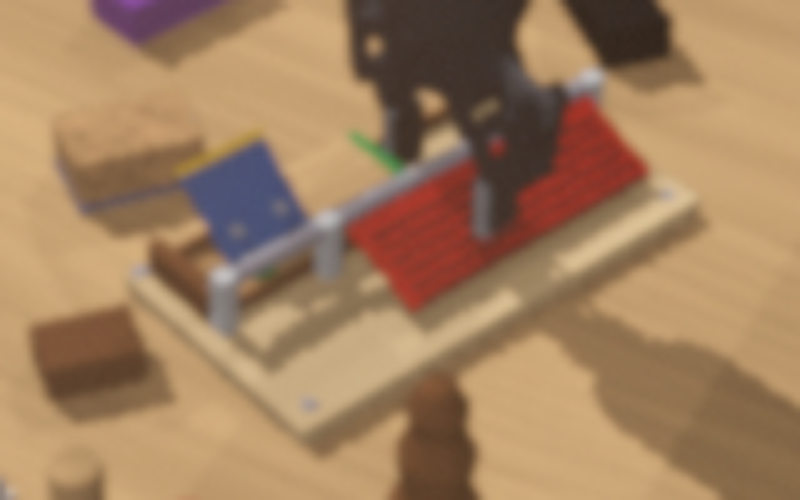

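The blank's rear green end is at (375,150), its front end is passing under the raised flap at (265,270), and the finger is right behind it. About 28 mm remain.

apply_moves:
  moves: [0.12,-0.035,0,0,0,0,0.24,-0.07,0,0,0,0,0.36,-0.107,0,0,0,0,0.48,-0.142,0,0,0,0,0.6,-0.178,0,0,0,0,0.7,-0.208,0,0,0,0,0.77,-0.229,0,0,0,0,0.84,-0.25,0,0,0,0,0.84,-0.25,0,0,0,0]

```text
clock: 6.93
tcp_pos: [0.5735, 0.0379, 0.0312]
orientation: [-0.002, 0.143, 0.99, 0.001]
wrist_force: [-4.7, 5.1, 8.1]
finger_gap: 0.0602
grip_force: 4.3
```

apply_moves:
  moves: [0.04,-0.012,0,0,0,0,0.08,-0.024,0,0,0,0,0.08,-0.024,0,0,0,0]

```text
clock: 7.18
tcp_pos: [0.5754, 0.0373, 0.0312]
orientation: [-0.002, 0.143, 0.99, 0.001]
wrist_force: [-4.9, 4.6, 7.3]
finger_gap: 0.0596
grip_force: 4.3
```

```bash
python3 need.py
```

```text
t 7.1833 tcp jig mm [-53.4   7.2  31.2] tool z [-0.004  0.003 -1.   ] yaw turn -0.0025 gap 0.059562092877899375
force jig [-6.02  2.97  7.32]
unit jig x in world per mm /25: [ 0.03834 -0.01139]
```

apply_moves:
  moves: [0.04,-0.012,0,0,0,0,0.08,-0.024,0,0,0,0,0.12,-0.036,0,0,0,0]

```text
clock: 7.43
tcp_pos: [0.5782, 0.0365, 0.0312]
orientation: [-0.002, 0.143, 0.99, 0.001]
wrist_force: [-4.9, 4.5, 7.3]
finger_gap: 0.0597
grip_force: 4.6
```

apply_moves:
  moves: [0.03,-0.009,0,0,0,0,0.06,-0.018,0,0,0,0,0.06,-0.018,0,0,0,0]

```text
clock: 7.68
tcp_pos: [0.5799, 0.036, 0.0312]
orientation: [-0.002, 0.143, 0.99, 0.001]
wrist_force: [-4.6, 4.7, 7.5]
finger_gap: 0.0598
grip_force: 4.7
```

apply_moves:
  moves: [0.04,-0.012,0,0,0,0,0.06,-0.018,0,0,0,0,0.06,-0.018,0,0,0,0]

```text
clock: 7.93
tcp_pos: [0.58, 0.0359, 0.031]
orientation: [-0.003, 0.143, 0.99, 0.001]
wrist_force: [-8.3, 6.3, 10.9]
finger_gap: 0.0595
grip_force: 5.8
```

apply_moves:
  moves: [0.04,-0.012,0,0,0,0,0.06,-0.018,0,0,0,0,0.06,-0.018,0,0,0,0]

```text
clock: 8.18
tcp_pos: [0.5801, 0.0358, 0.031]
orientation: [-0.005, 0.143, 0.99, 0.002]
wrist_force: [-12.0, 6.8, 13.7]
finger_gap: 0.06
grip_force: 8.2
```

The finger stalled at x ≈ -48.6, so the blank's rear is at ≈ -37.6 and the force is rising: it's home. Next I'll draw back with the paddle still down.

apply_moves:
  moves: [-0.06,0.018,0,0,0,0,-0.12,0.036,0,0,0,0,-0.2,0.06,0,0,0,0,-0.32,0.095,0,0,0,0,-0.46,0.137,0,0,0,0,-0.6,0.178,0,0,0,0,-0.74,0.22,0,0,0,0,-0.8,0.238,0,0,0,0,-0.8,0.238,0,0,0,0]

```text
clock: 8.93
tcp_pos: [0.5694, 0.0395, 0.0338]
orientation: [0.005, 0.143, 0.99, 0.001]
wrist_force: [5.3, 1.3, 8.4]
finger_gap: 0.0599
grip_force: 4.1
```

```bash
python3 need.py
python3 - <<'E'
from workcell import vision
import cv2,numpy as np
s=vision.read_camera("scene")["image"]; w=vision.read_camera("wrist");np.savez("wrist.npz",K=w["camera_matrix"],T=w["camera_from_world"],im=w["image"])
cv2.imwrite("pics/s4.png",np.hstack([cv2.resize(s[190:290,205:325],(480,400),interpolation=cv2.INTER_CUBIC),cv2.resize(w["image"][40:420,160:420],(274,400))]))
E
```

```text
t 8.9333 tcp jig mm [-59.8   7.6  33.8] tool z [ 0.009  0.001 -1.   ] yaw turn -0.0009 gap 0.05985348693594241
force jig [4.66 2.78 8.37]
unit jig x in world per mm /25: [ 0.03834 -0.01139]
```

View pics/s4.png

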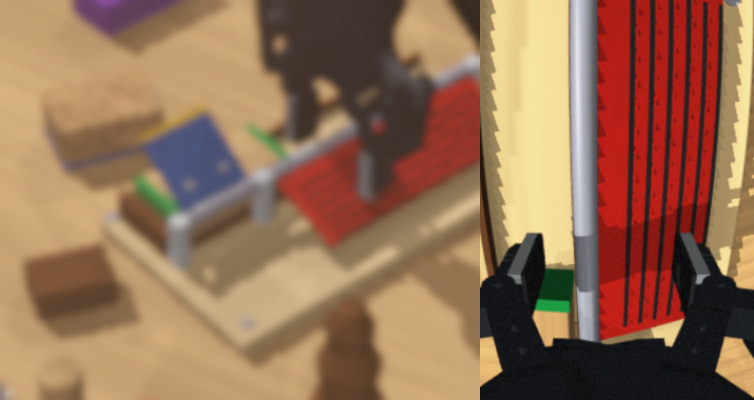

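The front green end, at (137,175)–(180,212) in the left half, lies against the dark stop, and the rear end is at (250,123)–(287,157). I'll check both against the home position by projection.

Run:
```python
from geo import *
q=np.load("q.npy")
P=np.array([(52,-50,40),(52,-10,40),(-38,-50,40),(-38,-10,40),(47,-50,40),(-43,-50,40)])/1000
print(((proj("scene",j2w(P,q))-[205,190])*4).round(0))
```

```text
[[135. 184.]
 [176. 218.]
 [250. 124.]
 [291. 155.]
 [142. 181.]
 [256. 121.]]
```

The projection matches home. I'll draw back a little more, then ease the paddle up and retreat.

apply_moves:
  moves: [-0.15,0.045,0,0,0,0,-0.3,0.09,0,0,0,0,-0.4,0.12,0,0,0,0,-0.4,0.12,0.15,0,0,0,-0.4,0.12,0.3,0,0,0,-0.4,0.12,0.5,0,0,0,-0.4,0.12,0.7,0,0,0,-0.4,0.12,0.9,0,0,0,-0.4,0.12,1.1,0,0,0,-0.4,0.12,1.3,0,0,0,-0.4,0.12,1.6,0,0,0,-0.4,0.12,2.0,0,0,0,-0.4,0.12,2.5,0,0,0,-0.4,0.12,3.1,0,0,0,-0.4,0.12,3.8,0,0,0,-0.4,0.12,4.6,0,0,0,-0.8,0.12,5.4,0,0,0,-1.6,0.12,6.0,0,0,0,-2.4,0.12,6.4,0,0,0,-3.2,0.12,6.6,0,0,0]

```text
clock: 10.7
tcp_pos: [0.4843, 0.0425, 0.1979]
orientation: [0.0, 0.143, 0.99, 0.0]
wrist_force: [0.9, 0.0, 0.8]
finger_gap: 0.0599
grip_force: 0.0
```

apply_moves:
  moves: [-0.6,1,0,0,0,0,-1,2,0,0,0,0,-1,3,0,0,0,0,-1,4,0,0,0,0,-1,5,0,0,0,0,-1,5.6,0,0,0,0,-1,6,0,0,0,0,-1,6,0,0,0,0]

```text
clock: 11.37
tcp_pos: [0.4593, 0.1938, 0.1963]
orientation: [-0.0, 0.142, 0.99, 0.0]
wrist_force: [-0.1, 0.2, 0.4]
finger_gap: 0.0605
grip_force: 0.0
```

```bash
python3 need.py
python3 - <<'E'
from workcell import vision
import cv2,numpy as np
s=vision.read_camera("scene")["image"]; t=vision.read_camera("top")["image"]
cv2.imwrite("pics/s5.png",np.hstack([cv2.resize(s[190:290,205:325],(480,400),interpolation=cv2.INTER_CUBIC),cv2.resize(t[155:255,235:315],(320,400),interpolation=cv2.INTER_CUBIC)]))
E
```

```text
t 11.3667 tcp jig mm [-209.2  124.1  196.3] tool z [-0.001  0.    -1.   ] yaw turn -0.0036 gap 0.06049889888567304
force jig [-0.16  0.14  0.36]
unit jig x in world per mm /25: [ 0.03834 -0.01139]
```

View pics/s5.png

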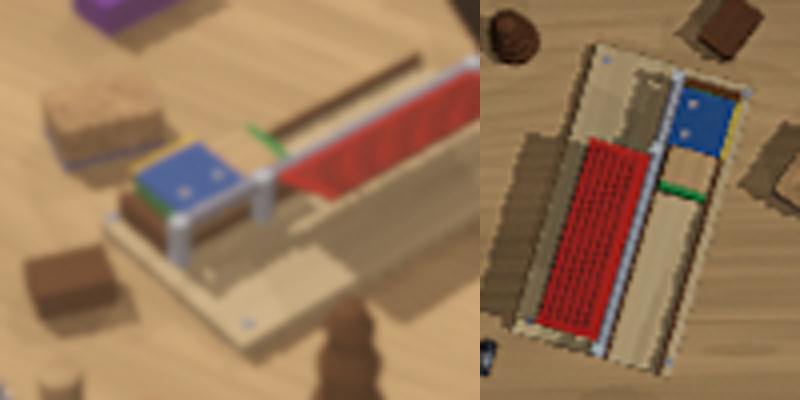

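The flap now lies level on the blank. The front green end is against the stop, the rear green end is still at (250,125)–(287,155), and the other objects haven't moved. Handing in.

```bash
python3 -c "
from workcell import job
print(job.hand_in())"
```

```text
the job is handed in; nothing more can be done
None
```

The blank was pushed home against the end stop, the flap sprang down and lies level on it as the clamp, and the job was handed in at about 11.5 s with the robot touching nothing.

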